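# Check a spacer in the go / no-go gauge

## Robot

A 6-joint arm with a two-finger parallel gripper is mounted at the origin on a cart in front of the work surface, level with it; the furniture and walls round the work are solid. World frame = base frame: x ahead of the robot, y to its left, z up, the work surface at z = 0. Lengths are in mm, angles in rad, forces in N, time in s.
With the tool pointing down it reaches from about 275 to 750 mm from the base axis. Payload 10.2 kg.
Tool frame: the origin (TCP) lies midway between the tips of the shut fingers; the grasp point (between the pads) lies 19 mm behind it; z points along the fingers, y is the line along which they close (so a half turn about z gives the same grasp; the last joint's range is limited). The gripper opens to 85 mm and grips with 20 to 120 N. Pads are 22 mm wide; open, the fingers measure 114 mm over their backs; the gripper's body (76 mm by 85 mm) begins 54 mm behind the grasp point. The pads swing forward as they close: fully open they stand 13 mm farther back than shut.
Start: joints at [-0.223, 0.313, 1.498, -0, 1.331, -0.223], TCP at [525.006, -0.013, 231.294] pointing down, gripper open.
Joint ranges: [-2.94, 2.94], [-0.97, 2.17], [0.19, 2.56], [-1.23, 4.37], [0.02, 3.11], [-2.88, 2.88]. Speed limits (rad/s): [2.39, 2.39, 3.01, 3.14, 3.14, 3.14].

## Interface

Orientations are given as a unit quaternion [w, x, y, z].
In Python, from rig import sense, capture, finish_job, find_in, place_of gives the robot as it stands. The module is installed in compiled form; this text tells all that it offers.
- The arm moves only by the shell command python3 -m jog 'ROWS' [FORCE]. ROWS is JSON, a list of rows, each an object of numbers: "tx", "ty", "tz": the shift along the tool's x, y, z in mm; "ax", "ay", "az": the turn, a rotation vector about the tool's x, y, z in rad; "jaw": the closure, from -1 (fully open) to 1 (shut), so that 0 is half open. In form: [{"tx": .., "ty": .., "tz": .., "ax": .., "ay": .., "az": .., "jaw": ..}, ...]. A call has 1 to 5 rows; each row shifts and turns the commanded pose from where the row before left it, along the tool's axes as they then stand; what a row does not reach is not made up. A row lasts 1/8 s, in which the tool goes at most 62.5 mm and 10.7 degrees, less where a joint would pass 70% of its speed; a pose out of reach is approached as far as the arm can. A call with a gripper value outside its range is refused whole. The fingers move at their own pace and stop on an object; FORCE is the grip in N (left out, the last holds). Time passes only in rows, so rows that do not move let the fingers close. It gives the time, the measured TCP pose, the force, the opening and the grip force at its end, in the units of the state.
- sense(): the state, without advancing time (a new reading comes with each control period).
- capture(name): name is "scene" or "side" or "wrist"; returns a dict with "color" (420x560x3 uint8, red, green, blue), "depth" (420x560 float32, mm along the optical axis (not along the pixel's ray), 0 where there is no reading), "fx", "fy", "cx", "cy" (pixels), "camera_from_world" (4x4, takes a point from world to camera coordinates); the wrist camera has in their place "mount" (4x4, takes a point from camera to tool coordinates, whose origin is the TCP and whose axes are the flange's). Camera axes: x right, y up, looking along -z (the intrinsics and any distortion apply to the point x, -y, -z); pixel columns grow to the right and rows downward; lengths in mm; the calibration is good to about 2 mm. A picture is of the moment at which its call begins: read the wrist's pose just before it.
- finish_job(): hands the job in; it is judged then, once.
Trained networks look in the newest picture that a camera, given by its name, has taken for a name from the list of things; names that differ only in an ending like _2 or _b are one class to them, and where a whole thing is asked for, a point or a joint stands for the part that bears it (a point fixed in the world has none). Each returns a list of dicts, best first, with "conf" (0 to 1); they miss things now and then, are a little off and sometimes report something else, mostly with a low value. They report only what shows in the picture. A call takes as long as a camera call. They do not tell look-alikes from the thing itself.
- find_in(query, camera): "centre" ([column, row] in pixels, amid what is visible of it).
- place_of(query, camera): "centre" ([column, row] in pixels: a listed point, or the origin of a listed thing).
The state is a dict: "time_s": time; "joints": joint angles; "dq": joint speeds; "tau": joint torques, N m; "eef_pos": TCP position; "ee_rot": TCP orientation; "force": force on the tool from outside, world axes, zero at the start; "wrist_torque": the same for the moment, N m; "grip_width": opening from 0.0 (shut) to 1.0 (fully open); "grip_force": force on a finger pad.
Only numpy, scipy, OpenCV 4.12 (cv2) and the standard library are available. Lean on these libraries where they do the work, as an engineer would, in place of code of your own. Each camera call takes 0.05 s, during which the arm holds its last target. There are 200 camera calls.

## Task

Check the big spacer (the tall, thick one of the three turned aluminium posts) in the steel gap gauge: bring it upright and low over the mat to the gauge's open mouth, push it through the wide go gap, and on against the narrow no-go gap, which must stop it. Leave it standing upright there, up against the no-go jaws, and let the other two posts stand where they are.

Things in the scene. Friction and masses are not known exactly. Their poses are not given: they have to be found in the camera images.
- big_spacer_mid (a point): Centre, half-way up, of the big spacer: a loose plain aluminium cylinder standing upright on the mat, 26 mm diameter, 80 mm tall, about 0.11 kg, dark bore in its top; the tallest of three such posts that stand about 90 mm or more apart, in changing order. Its z axis is its long axis. To their left (y above 0.45 m) stands a board holder 0.26 m high: pass over it or clear of it.
- gauge: Steel gap gauge fixed on the mat: a U-frame with no floor, 140 (x) by 132 (y) by 31 mm high. Origin: centre of its underside. +x runs from the open mouth (robot side, within 20 deg) to the closed end. Along y = 0: flared mouth x -70 to -40 mm, 80 wide; go gap -40 to -10, 34 wide; bay -10 to 30, 80 wide; no-go gap 30 to 52, 18 wide: its rigid jaws stop the spacer with its axis at x = 21.
- short_spacer_mid (a point): Centre, half-way up, of the short post, 26 mm diameter and 40 mm tall, loose, upright: not the one to be checked.
- thin_spacer_mid (a point): Centre, half-way up, of the thin post, 16 mm diameter and 70 mm tall, loose, upright: not the one to be checked.
Mind the look-alikes: they are no part of the job. What is shaped like the part that bears big_spacer_mid but blue or purple is not meant.

How it is judged:
By the outcome, as a careful person would: the job done as asked, in the order asked, and still so for the second after the job is handed in, with the robot touching nothing.
It also fails if it takes over 43 s, if anything falls off the work surface, if the arm or the gripper's body presses on something with over 40 N, if the wrist force passes 120 N, or if a joint passes its speed limit or range.

## Working session

There is one attempt and no reset: what is moved stays moved. The work goes in short steps, Python scripts to look and compute and a shell command to move; the robot and the scene stay as the last step left them, time stands still between calls to the robot, and variables do not carry over. Pictures are saved under pics/ and viewed, at most 10 in all, crops included, and the job is handed in when it is done.

```bash
mkdir -p pics; cat > h.py <<'E'
import numpy as np, cv2
from rig import sense, capture, finish_job, find_in, place_of
from scipy.spatial.transform import Rotation as R
def c2w(c,s=None):
    if "camera_from_world" in c: return np.linalg.inv(np.array(c["camera_from_world"]))
    q=s["ee_rot"]; T=np.eye(4); T[:3,:3]=R.from_quat([q[1],q[2],q[3],q[0]]).as_matrix(); T[:3,3]=s["eef_pos"]
    return T@np.array(c["mount"])
def pt(c,T,uv,d=None,z=None):
    u,v=uv
    r=np.array([(u-c["cx"])/c["fx"],-(v-c["cy"])/c["fy"],-1.])
    o=T[:3,3]; w=T[:3,:3]@r
    if z is not None: d=(z-o[2])/w[2]
    if d is None: d=c["depth"][int(round(v)),int(round(u))]
    return o+d*w
def save(c,n): cv2.imwrite("pics/"+n,c["color"][:,:,::-1])
E
python3 - <<'E'
from h import *
np.set_printoptions(precision=1,suppress=True)
print(sense())
for n in("scene","side"):
    c=capture(n); save(c,n+"1.png"); T=c2w(c); print(n,T[:3,3],[k for k in c])
    for q,z in(("big_spacer_mid",40),("short_spacer_mid",20),("thin_spacer_mid",35),("gauge",0)):
        for r in place_of(q,n)[:4]: print(q,np.round(r["centre"]),round(r["conf"],2),pt(c,T,r["centre"],z=z),pt(c,T,r["centre"]))
E
```

```text
{'time_s': 0.0, 'joints': array([-0.2,  0.3,  1.5, -0. ,  1.3, -0.2]), 'dq': array([ 0., -0., -0., -0., -0.,  0.]), 'tau': array([ -0. , -41.2, -26. ,  -0. ,   0. ,  -0. ]), 'eef_pos': array([524.7,   0. , 230.7]), 'ee_rot': array([-0. ,  0.7,  0.7, -0. ]), 'force': array([0.5, 0.3, 0.1]), 'wrist_torque': array([ 0., -0.,  0.]), 'grip_force': 0.0, 'grip_width': 0.9986724591647289}
scene [  80.9 -816.2  605.6] ['color', 'depth', 'fx', 'fy', 'cx', 'cy', 'camera_from_world']
big_spacer_mid [199. 178.] 0.9 [399.9 302.7  40. ] [402.7 312.4  35.1]
big_spacer_mid [261. 171.] 0.76 [547.2 274.1  40. ] [548.3 276.6  38.7]
big_spacer_mid [228. 169.] 0.59 [478.  319.1  40. ] [474.5 309.2  44.9]
short_spacer_mid [294. 219.] 0.75 [534.7  67.2  20. ] [530.9  59.9  24.9]
thin_spacer_mid [239. 191.] 0.58 [464.  208.5  35. ] [460.5 199.1  40.2]
gauge [366. 260.] 0.86 [ 604.6 -103.2    0. ] [ 583.2 -132.3   24.7]
side [ 543.2 -748.1  764.4] ['color', 'depth', 'fx', 'fy', 'cx', 'cy', 'camera_from_world']
big_spacer_mid [305. 160.] 0.86 [556.  285.9  40. ] [555.9 275.9  47. ]
big_spacer_mid [279. 152.] 0.77 [489.4 313.2  40. ] [490.  301.7  47.8]
big_spacer_mid [246. 149.] 0.69 [408.3 320.3  40. ] [409.1 313.8  44.4]
short_spacer_mid [297. 227.] 0.63 [543.   62.7  20. ] [543.   57.8  24.5]
thin_spacer_mid [264. 177.] 0.66 [462.1 215.5  35. ] [463.4 200.   46.7]
gauge [322. 293.] 0.87 [597.5 -98.7   0. ] [597.6 -97.3  -1.7]
```

```bash
python3 - <<'E'
import cv2
a=cv2.imread("pics/scene1.png");b=cv2.imread("pics/side1.png")
a=cv2.resize(a[120:320,150:450],(800,533),interpolation=cv2.INTER_CUBIC)
cv2.imwrite("pics/s1c.png",a)
b=cv2.resize(b[100:340,200:440],(600,600),interpolation=cv2.INTER_CUBIC)
cv2.imwrite("pics/s2c.png",b)
E
```

```text
(no output)
```

View pics/s1c.png

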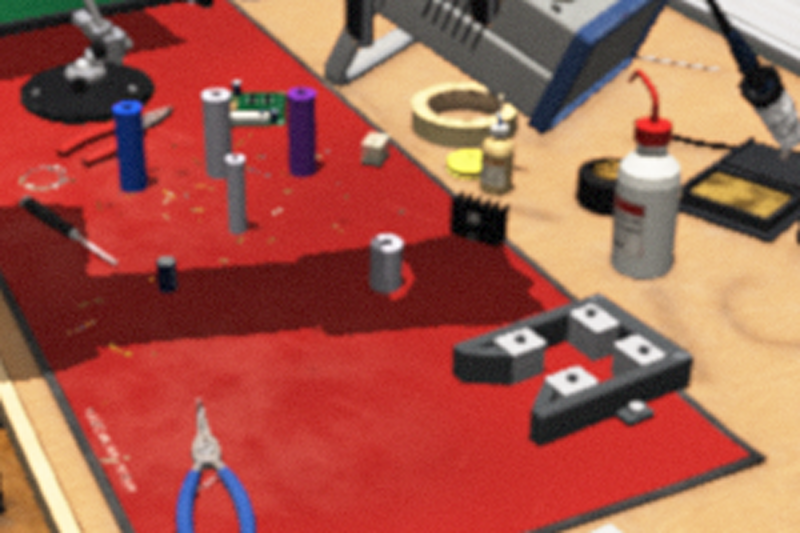

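View pics/s2c.png

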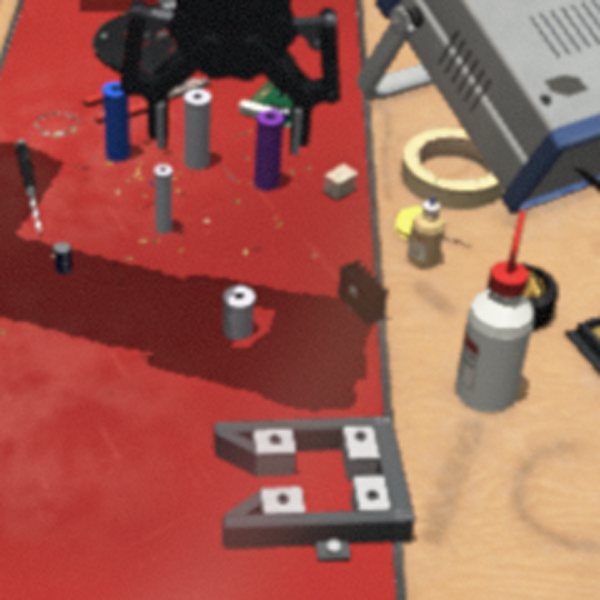

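The scene view shows the aluminium big spacer at about (228,169), with a blue (199,178) and a purple (261,171) look-alike beside it. In the side view it is at (279,152). The gauge is at (366,260) in scene and (322,293) in side, mouth towards the robot.

```bash
python3 - <<'E'
from h import *
np.set_printoptions(precision=1,suppress=True)
s=sense();c=capture("wrist");T=c2w(c,s);save(c,"w1.png");print(T)
for q,z in(("big_spacer_mid",40),("short_spacer_mid",20),("gauge",0)):
    for r in place_of(q,"wrist")[:3]: print(q,np.round(r["centre"]),round(r["conf"],2),pt(c,T,r["centre"],z=z))
E
```

```text
[[  1.    0.   -0.  524.3]
 [  0.    1.    0.3  80.7]
 [  0.   -0.3   1.  373.4]
 [  0.    0.    0.    1. ]]
short_spacer_mid [282.  97.] 0.62 [532.3  75.2  20. ]
gauge [337. 257.] 0.77 [ 598.1 -104.3    0. ]
```

View pics/w1.png

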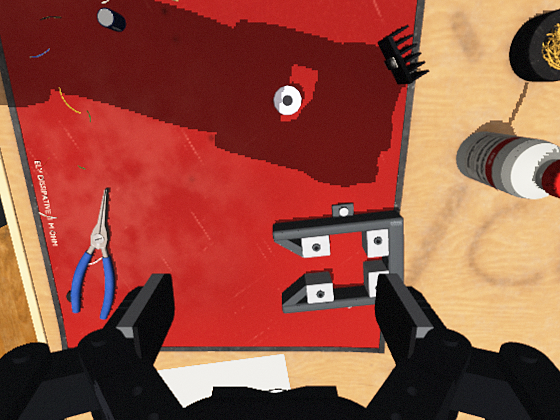

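The wrist view shows the short post at (288,99) and the gauge with its white jaw tops at (316,247), (320,294) and (377,241). I'll measure the gauge's yaw and centre line from the jaw tops.

```bash
python3 - <<'E'
from h import *
np.set_printoptions(precision=1,suppress=True)
s=sense();c=capture("wrist");T=c2w(c,s)
for uv in((316,247),(320,294),(377,241),(288,238),(288,98)): print(uv,pt(c,T,uv,z=31),pt(c,T,uv))
g=cv2.cvtColor(c["color"],cv2.COLOR_RGB2HSV); m=((g[...,1]<50)&(g[...,2]>170)).astype(np.uint8)
n,l,st,ce=cv2.connectedComponentsWithStats(m)
for i in range(1,n):
    if st[i,4]>150 and 260<ce[i,0]<410 and 200<ce[i,1]<310: print(st[i],ce[i],pt(c,T,ce[i],z=31))
E
```

```text
(316, 247) [569.1 -76.9  31. ] [569.1 -76.8  31.2]
(320, 294) [ 575.7 -134.4   31. ] [ 575.7 -134.4   30.9]
(377, 241) [633.5 -70.   31. ] [634.  -70.6  29.6]
(288, 238) [539.1 -66.5  31. ] [539.2 -67.7  28.3]
(288, 98) [537.3  74.8  31. ] [537.   75.   39.4]
[367 229  22  28 491] [377.4 243. ] [634.2 -72.3  31. ]
[302 235  28  23 480] [315.5 246. ] [568.6 -75.8  31. ]
[369 271  20  26 219] [373.9 281.7] [ 634.6 -118.8   31. ]
[306 283  28  21 420] [319.7 292.6] [ 575.3 -132.6   31. ]
```

```bash
python3 -m jog '[{"tx":55,"ty":-8,"az":0.18},{"tx":55,"az":0.18},{"tx":55,"az":0.18},{"tx":40,"az":0.18},{"az":0.18}]' 60
```

```text
schema error: expected keys tx, ty, tz, ax, ay, az, jaw
```

```bash
python3 -m jog '[{"tx":52,"ty":-8,"tz":0,"ax":0,"ay":0,"az":0,"jaw":-1},{"tx":52,"ty":-8,"tz":0,"ax":0,"ay":0,"az":0,"jaw":-1},{"tx":52,"ty":-8,"tz":0,"ax":0,"ay":0,"az":0,"jaw":-1},{"tx":52,"ty":-8,"tz":0,"ax":0,"ay":0,"az":0,"jaw":-1},{"tx":52,"ty":-8,"tz":0,"ax":0,"ay":0,"az":0,"jaw":-1}]' 60
python3 -m jog '[{"tx":50,"ty":0,"tz":0,"ax":0,"ay":0,"az":-0.18,"jaw":-1},{"tx":0,"ty":0,"tz":0,"ax":0,"ay":0,"az":-0.18,"jaw":-1},{"tx":0,"ty":0,"tz":0,"ax":0,"ay":0,"az":-0.18,"jaw":-1},{"tx":0,"ty":0,"tz":0,"ax":0,"ay":0,"az":-0.18,"jaw":-1},{"tx":0,"ty":0,"tz":0,"ax":0,"ay":0,"az":-0.18,"jaw":-1}]'
python3 -m jog '[{"tx":0,"ty":0,"tz":0,"ax":0,"ay":0,"az":-0.18,"jaw":-1},{"tx":0,"ty":0,"tz":0,"ax":0,"ay":0,"az":-0.18,"jaw":-1},{"tx":0,"ty":0,"tz":0,"ax":0,"ay":0,"az":-0.08,"jaw":-1},{"tx":0,"ty":0,"tz":0,"ax":0,"ay":0,"az":0,"jaw":-1}]'
cat > look.py <<'E'
import sys
from h import *
np.set_printoptions(precision=1,suppress=True)
s=sense();c=capture("wrist");T=c2w(c,s);save(c,sys.argv[1]);print(s["eef_pos"],s["ee_rot"].round(3))
M=np.linalg.inv(T@np.linalg.inv(np.array(c["mount"])))
for q,z in(("big_spacer_mid",40),("gauge",0)):
    for r in place_of(q,"wrist")[:4]:
        p=pt(c,T,r["centre"],z=z); print(q,np.round(r["centre"]),round(r["conf"],2),p,"tool",(M@[*p,1])[:3])
# top discs
d=c["depth"]; v,u=np.mgrid[0:420,0:560]
P=np.stack([(u-c["cx"])/c["fx"]*d,-(v-c["cy"])/c["fy"]*d,-d],-1)@T[:3,:3].T+T[:3,3]
m=((abs(P[...,2]-80)<6)&(d>0)).astype(np.uint8)
n,l,st,ce=cv2.connectedComponentsWithStats(m)
for i in range(1,n):
    if st[i,4]>150:
        p=pt(c,T,ce[i],z=80); print("top",st[i],ce[i],p,"tool",(M@[*p,1])[:3],np.median(c["color"][l==i],0))
E
python3 look.py w2.png
```

```text
time_s: 1.38
eef_pos: [484.6, 261.6, 231.4]
ee_rot: [0.0, 0.707, 0.707, 0.0]
force: [0.9, -0.1, -0.1]
grip_width: 1.005
grip_force: 0.0
time_s: 2.0
eef_pos: [485.0, 310.0, 231.2]
ee_rot: [-0.0, 0.326, 0.945, -0.0]
force: [-0.1, -0.2, 0.0]
grip_width: 0.995
grip_force: 0.0
time_s: 2.5
eef_pos: [485.0, 310.0, 231.3]
ee_rot: [-0.0, 0.116, 0.993, -0.0]
force: [-0.2, 0.1, -0.6]
grip_width: 1.0
grip_force: 0.0
[485.  310.  231.3] [-0.   0.1  1.  -0. ]
big_spacer_mid [283. 180.] 0.78 [488.2 318.2  40. ] tool [ -1.3   8.7 191.3]
big_spacer_mid [268. 248.] 0.62 [556.1 287.   40. ] tool [-74.5  -6.  191.2]
top [480  61  15  18 164] [486.9  70.2] [429.3 494.   80. ] tool [ 96.5 166.4 151.3] [36. 35. 36.]
top [ 486   64   67   42 1587] [517.   84.5] [445.4 516.8  80. ] tool [ 86.  192.2 151.3] [202. 202. 209.]
top [253  74  33  34 839] [269.1  90.1] [404.6 325.2  80. ] tool [ 81.7  -3.7 151.3] [ 41.  82. 180.]
top [268 173  30  30 676] [282.5 187.2] [484.6 317.9  80. ] tool [  2.2   7.6 151.3] [185. 180. 189.]
top [256 252  27  27 574] [268.6 265.3] [555.  288.6  80. ] tool [-73.   -4.8 151.2] [ 97.  42. 132.]
top [351 377  36  27 302] [368.6 391. ] [724.5 357.3  80. ] tool [-222.3  101.   151.2] [78. 76. 73.]
```

View pics/w2.png

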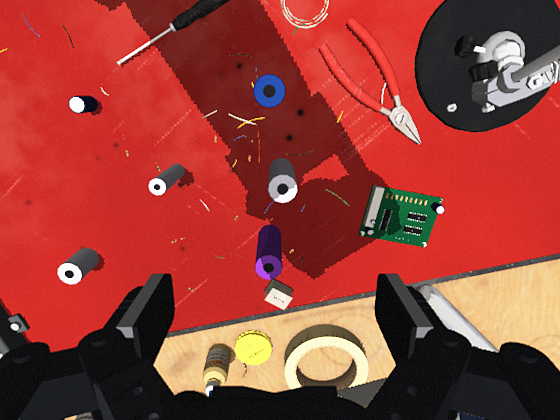

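The aluminium post is under the hand: its bored top is at (283,187), with blue at (269,90) and purple at (268,266). Depth and the network agree on about (486,318). Shift ty +8, then descend.

```bash
python3 -m jog '[{"tx":1,"ty":8,"tz":40,"ax":0,"ay":0,"az":0,"jaw":-1},{"tx":0,"ty":0,"tz":50,"ax":0,"ay":0,"az":0,"jaw":-1},{"tx":0,"ty":0,"tz":50,"ax":0,"ay":0,"az":0,"jaw":-1},{"tx":0,"ty":0,"tz":40,"ax":0,"ay":0,"az":0,"jaw":-1},{"tx":0,"ty":0,"tz":10,"ax":0,"ay":0,"az":0,"jaw":-1}]' 60
python3 -m jog '[{"tx":0,"ty":0,"tz":0,"ax":0,"ay":0,"az":0,"jaw":1},{"tx":0,"ty":0,"tz":0,"ax":0,"ay":0,"az":0,"jaw":1},{"tx":0,"ty":0,"tz":0,"ax":0,"ay":0,"az":0,"jaw":1},{"tx":0,"ty":0,"tz":0,"ax":0,"ay":0,"az":0,"jaw":1},{"tx":0,"ty":0,"tz":0,"ax":0,"ay":0,"az":0,"jaw":1}]' 60
```

```text
time_s: 3.28
eef_pos: [484.8, 317.6, 39.3]
ee_rot: [-0.002, 0.116, 0.993, -0.001]
force: [-0.6, -0.8, 1.0]
grip_width: 0.999
grip_force: 0.0
time_s: 3.9
eef_pos: [486.4, 318.2, 42.5]
ee_rot: [0.001, 0.115, 0.993, 0.0]
force: [-1.1, -0.3, 6.8]
grip_width: 0.284
grip_force: 58.6
```

```bash
python3 -m jog '[{"tx":0,"ty":0,"tz":-15,"ax":0,"ay":0,"az":0,"jaw":1},{"tx":-16,"ty":-35,"tz":0,"ax":0,"ay":0,"az":0,"jaw":1},{"tx":-16,"ty":-35,"tz":0,"ax":0,"ay":0,"az":0,"jaw":1},{"tx":-16,"ty":-35,"tz":0,"ax":0,"ay":0,"az":0,"jaw":1},{"tx":1,"ty":-35,"tz":0,"ax":0,"ay":0,"az":0,"jaw":1}]' 60
python3 -m jog '[{"tx":1,"ty":-45,"tz":0,"ax":0,"ay":0,"az":0,"jaw":1},{"tx":1,"ty":-45,"tz":0,"ax":0,"ay":0,"az":0,"jaw":1},{"tx":-8,"ty":-45,"tz":0,"ax":0,"ay":0,"az":0,"jaw":1},{"tx":-10,"ty":-45,"tz":0,"ax":0,"ay":0,"az":0,"jaw":1},{"tx":-10,"ty":-35,"tz":0,"ax":0,"ay":0,"az":0,"jaw":1}]'
```

```text
time_s: 4.53
eef_pos: [500.4, 169.6, 57.2]
ee_rot: [0.001, 0.115, 0.993, 0.0]
force: [0.1, -1.2, -0.6]
grip_width: 0.285
grip_force: 58.9
time_s: 5.15
eef_pos: [475.8, -46.0, 57.2]
ee_rot: [0.001, 0.116, 0.993, -0.0]
force: [0.6, -0.0, -0.7]
grip_width: 0.285
grip_force: 58.9
```

```bash
python3 -m jog '[{"tx":0,"ty":0,"tz":0,"ax":0,"ay":0,"az":0.175,"jaw":1},{"tx":0,"ty":0,"tz":0,"ax":0,"ay":0,"az":0.175,"jaw":1},{"tx":0,"ty":0,"tz":0,"ax":0,"ay":0,"az":0.175,"jaw":1},{"tx":0,"ty":0,"tz":0,"ax":0,"ay":0,"az":0.175,"jaw":1},{"tx":0,"ty":0,"tz":0,"ax":0,"ay":0,"az":0.175,"jaw":1}]'
python3 -m jog '[{"tx":-25,"ty":0,"tz":0,"ax":0,"ay":0,"az":0.175,"jaw":1},{"tx":-35,"ty":5,"tz":0,"ax":0,"ay":0,"az":0.173,"jaw":1},{"tx":0,"ty":0,"tz":0,"ax":0,"ay":0,"az":0,"jaw":1},{"tx":0,"ty":0,"tz":0,"ax":0,"ay":0,"az":0,"jaw":1}]'
python3 look.py w3.png
```

```text
time_s: 5.78
eef_pos: [476.0, -44.3, 57.1]
ee_rot: [0.0, 0.528, 0.849, 0.0]
force: [0.7, -0.6, -0.1]
grip_width: 0.293
grip_force: 59.0
time_s: 6.28
eef_pos: [501.4, -98.3, 56.6]
ee_rot: [-0.0, 0.664, 0.748, 0.0]
force: [0.1, 0.9, -1.1]
grip_width: 0.291
grip_force: 59.0
[501.4 -98.3  56.6] [-0.   0.7  0.7  0. ]
big_spacer_mid [276. 276.] 0.69 [ 502.8 -106.7   40. ] tool [-8.6  0.4 16.6]
gauge [426. 254.] 0.62 [ 596.8 -102.7    0. ] tool [-15.8  94.3  56.5]
top [ 205  271  140   36 2147] [274.3 285.8] [499.7 -88.6  80. ] tool [  9.8  -0.6 -23.4] [94. 93. 96.]
```

View pics/w3.png

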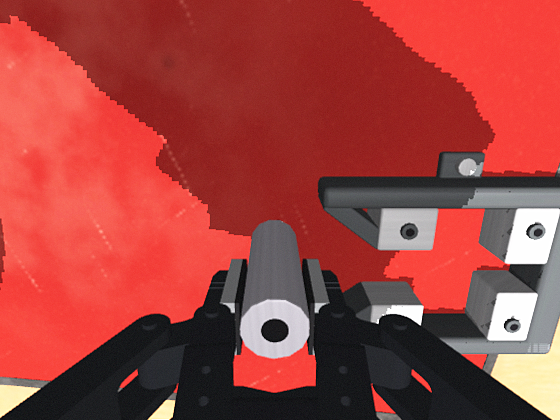

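The post hangs upright, its bored top at (274,330). Gauge screws are at (409,231) on the go jaw and (537,231) and (513,326) on the no-go jaws. The frame runs parallel to the tool.

```bash
python3 - <<'E'
from h import *
np.set_printoptions(precision=1,suppress=True)
s=sense();c=capture("wrist");T=c2w(c,s)
M=np.linalg.inv(T@np.linalg.inv(np.array(c["mount"])))
print(s["eef_pos"])
def go(uv,z): p=pt(c,T,uv,z=z); print(uv,z,p,(M@[*p,1])[:3], pt(c,T,uv)[2])
for uv in((409,231),(536,231),(513,326)): go(uv,31)
for uv in((380,249),(434,250),(508,262),(560,266),(540,290)): go(uv,31)
go((274,330),95); go((255,325),95); go((320,190),31)
E
```

```text
[501.5 -98.   56.5]
(409, 231) 31 [568.3 -77.4  31. ] [12.6 68.8 25.5] 30.753412803290473
(536, 231) 31 [633.1 -69.6  31. ] [ 12.6 134.1  25.5] 31.945769853209384
(513, 326) 31 [ 640.5 -127.    31. ] [-45.3 134.6  25.5] 30.818880870729885
(380, 249) 31 [555.6 -89.1  31. ] [ 2.4 54.8 25.5] 27.319190050529784
(434, 250) 31 [583.8 -86.3  31. ] [ 1.9 83.2 25.5] 0.4348671875195578
(508, 262) 31 [624.6 -88.5  31. ] [ -5.1 123.4  25.5] 27.781452509372997Traceback (most recent call last):
  File "<stdin>", line 8, in <module>
  File "<stdin>", line 6, in go
  File "h.py", line 13, in pt
    if d is None: d=c["depth"][int(round(v)),int(round(u))]
                    ~~~~~~~~~~^^^^^^^^^^^^^^^^^^^^^^^^^^^^^
IndexError: index 560 is out of bounds for axis 1 with size 560
```

```bash
python3 - <<'E'
from h import *
np.set_printoptions(precision=1,suppress=True)
s=sense();c=capture("wrist");T=c2w(c,s)
M=np.linalg.inv(T@np.linalg.inv(np.array(c["mount"])))
def go(uv,z): p=pt(c,T,uv,z=z); print(uv,z,p,(M@[*p,1])[:3], pt(c,T,uv)[2])
for uv in((274,330),(274,301),(274,358),(255,325)): go(uv,95)
go((274,222),15)
E
```

```text
(274, 330) 95 [500.7 -97.   95. ] [  1.2  -0.7 -38.5] 93.58678480131272
(274, 301) 95 [499.3 -85.3  95. ] [ 13.   -0.7 -38.5] 94.2285395985093
(274, 358) 95 [ 502.2 -108.9   95. ] [-10.8  -0.7 -38.5] -0.4388595230572605
(255, 325) 95 [493.9 -95.7  95. ] [  3.3  -7.3 -38.5] 93.93995633837585
(274, 222) 15 [499.5 -86.7  15. ] [11.5 -0.6 41.5] 19.43917297945589
```

```bash
python3 -m jog '[{"tx":-16.5,"ty":0,"tz":0,"ax":0,"ay":0,"az":0,"jaw":1},{"tx":0,"ty":0,"tz":12,"ax":0,"ay":0,"az":0,"jaw":1},{"tx":0,"ty":0,"tz":0,"ax":0,"ay":0,"az":0,"jaw":1},{"tx":0,"ty":15,"tz":0,"ax":0,"ay":0,"az":0,"jaw":1},{"tx":0,"ty":10,"tz":0,"ax":0,"ay":0,"az":0,"jaw":1}]'
python3 -m jog '[{"tx":0,"ty":0,"tz":0,"ax":0,"ay":0,"az":0,"jaw":1},{"tx":0,"ty":0,"tz":0,"ax":0,"ay":0,"az":0,"jaw":1}]'
python3 look.py w4.png
```

```text
time_s: 7.15
eef_pos: [528.8, -112.0, 44.1]
ee_rot: [-0.0, 0.664, 0.747, -0.0]
force: [0.4, 0.0, -0.8]
grip_width: 0.286
grip_force: 59.0
time_s: 7.4
eef_pos: [528.1, -112.1, 44.1]
ee_rot: [-0.0, 0.664, 0.747, -0.0]
force: [0.2, -0.2, -1.6]
grip_width: 0.291
grip_force: 59.0
[ 528.1 -112.1   44.1] [-0.   0.7  0.7 -0. ]
big_spacer_mid [277. 273.] 0.62 [ 528.6 -112.1   40. ] tool [-0.1  0.6  4.1]
gauge [398. 242.] 0.92 [ 598.8 -105.6    0. ] tool [-1.8 71.  44.1]
top [ 199  288  151   70 5531] [274.5 320.2] [ 527.2 -108.8   80. ] tool [  3.3  -0.5 -35.9] [162. 155. 161.]
```

View pics/w4.png

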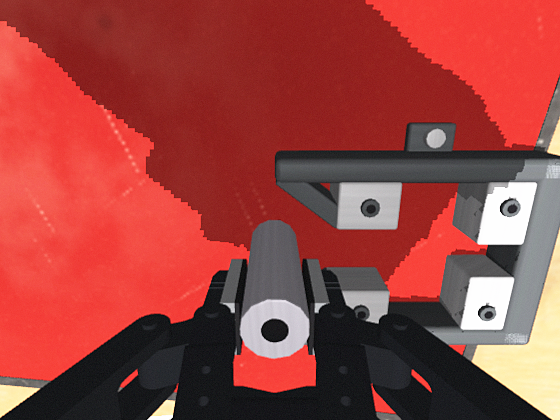

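The post is in the mouth, in line with the gauge: screws at (371,207) and (361,312) on either side, post base at about (274,222). I'll push on and watch the force.

```bash
python3 -m jog '[{"tx":0,"ty":8,"tz":0,"ax":0,"ay":0,"az":0,"jaw":1},{"tx":0,"ty":8,"tz":0,"ax":0,"ay":0,"az":0,"jaw":1},{"tx":0,"ty":8,"tz":0,"ax":0,"ay":0,"az":0,"jaw":1},{"tx":0,"ty":0,"tz":0,"ax":0,"ay":0,"az":0,"jaw":1}]'
python3 -m jog '[{"tx":0,"ty":8,"tz":0,"ax":0,"ay":0,"az":0,"jaw":1},{"tx":0,"ty":8,"tz":0,"ax":0,"ay":0,"az":0,"jaw":1},{"tx":0,"ty":8,"tz":0,"ax":0,"ay":0,"az":0,"jaw":1},{"tx":0,"ty":0,"tz":0,"ax":0,"ay":0,"az":0,"jaw":1}]'
```

```text
time_s: 8.05
eef_pos: [552.8, -109.3, 44.2]
ee_rot: [0.0, 0.664, 0.747, 0.0]
force: [0.4, -0.2, -1.0]
grip_width: 0.287
grip_force: 59.0
time_s: 8.55
eef_pos: [576.6, -106.5, 44.2]
ee_rot: [0.0, 0.664, 0.747, 0.0]
force: [-0.1, -1.2, -1.1]
grip_width: 0.291
grip_force: 59.0
```

```bash
python3 -m jog '[{"tx":0,"ty":8,"tz":0,"ax":0,"ay":0,"az":0,"jaw":1},{"tx":0,"ty":8,"tz":0,"ax":0,"ay":0,"az":0,"jaw":1},{"tx":0,"ty":8,"tz":0,"ax":0,"ay":0,"az":0,"jaw":1},{"tx":0,"ty":8,"tz":0,"ax":0,"ay":0,"az":0,"jaw":1},{"tx":0,"ty":0,"tz":0,"ax":0,"ay":0,"az":0,"jaw":1}]'
python3 -m jog '[{"tx":0,"ty":2,"tz":0,"ax":0,"ay":0,"az":0,"jaw":1},{"tx":0,"ty":2,"tz":0,"ax":0,"ay":0,"az":0,"jaw":1},{"tx":0,"ty":0,"tz":0,"ax":0,"ay":0,"az":0,"jaw":1}]'
```

```text
time_s: 9.18
eef_pos: [608.4, -102.8, 44.2]
ee_rot: [0.0, 0.664, 0.747, 0.0]
force: [-0.2, -0.5, -1.0]
grip_width: 0.286
grip_force: 59.0
time_s: 9.55
eef_pos: [612.0, -102.4, 44.3]
ee_rot: [0.0, 0.665, 0.747, 0.0]
force: [-0.7, 0.7, -1.6]
grip_width: 0.29
grip_force: 59.0
```

```bash
python3 -m jog '[{"tx":0,"ty":1,"tz":1,"ax":0,"ay":0,"az":0,"jaw":1},{"tx":0,"ty":1,"tz":0,"ax":0,"ay":0,"az":0,"jaw":1},{"tx":0,"ty":0,"tz":0,"ax":0,"ay":0,"az":0,"jaw":1}]'
python3 -m jog '[{"tx":0,"ty":1,"tz":0,"ax":0,"ay":0,"az":0,"jaw":1},{"tx":0,"ty":1,"tz":0,"ax":0,"ay":0,"az":0,"jaw":1},{"tx":0,"ty":0,"tz":0,"ax":0,"ay":0,"az":0,"jaw":1}]'
```

```text
time_s: 9.93
eef_pos: [613.9, -102.2, 43.3]
ee_rot: [-0.0, 0.665, 0.747, -0.0]
force: [-0.5, 0.2, -0.3]
grip_width: 0.286
grip_force: 59.0
time_s: 10.3
eef_pos: [616.0, -102.0, 43.3]
ee_rot: [0.0, 0.665, 0.747, 0.0]
force: [-0.4, 0.0, -0.3]
grip_width: 0.289
grip_force: 59.0
```

```bash
python3 -m jog '[{"tx":0,"ty":1,"tz":0,"ax":0,"ay":0,"az":0,"jaw":1},{"tx":0,"ty":0,"tz":0,"ax":0,"ay":0,"az":0,"jaw":1}]'
```

```text
time_s: 10.55
eef_pos: [616.9, -101.8, 43.3]
ee_rot: [0.0, 0.665, 0.747, -0.0]
force: [-0.6, -0.7, -1.2]
grip_width: 0.289
grip_force: 59.0
```

```bash
python3 -m jog '[{"tx":0,"ty":1,"tz":0,"ax":0,"ay":0,"az":0,"jaw":1},{"tx":0,"ty":0,"tz":0,"ax":0,"ay":0,"az":0,"jaw":1}]';python3 -m jog '[{"tx":0,"ty":1,"tz":0,"ax":0,"ay":0,"az":0,"jaw":1},{"tx":0,"ty":0,"tz":0,"ax":0,"ay":0,"az":0,"jaw":1}]'
```

```text
time_s: 10.8
eef_pos: [617.9, -101.7, 43.3]
ee_rot: [-0.0, 0.665, 0.747, 0.0]
force: [0.2, 0.5, -0.7]
grip_width: 0.288
grip_force: 59.0
time_s: 11.05
eef_pos: [618.8, -101.6, 43.2]
ee_rot: [-0.0, 0.665, 0.747, -0.0]
force: [-1.1, -1.0, -0.3]
grip_width: 0.293
grip_force: 59.1
```

```bash
python3 -m jog '[{"tx":0,"ty":1,"tz":0,"ax":0,"ay":0,"az":0,"jaw":1},{"tx":0,"ty":0,"tz":0,"ax":0,"ay":0,"az":0,"jaw":1}]';python3 -m jog '[{"tx":0,"ty":1,"tz":0,"ax":0,"ay":0,"az":0,"jaw":1},{"tx":0,"ty":0,"tz":0,"ax":0,"ay":0,"az":0,"jaw":1}]'
python3 look.py w5.png
```

```text
time_s: 11.3
eef_pos: [619.2, -101.6, 43.1]
ee_rot: [-0.001, 0.665, 0.747, -0.001]
force: [-5.0, -1.6, 1.7]
grip_width: 0.289
grip_force: 59.4
time_s: 11.55
eef_pos: [619.5, -101.5, 43.1]
ee_rot: [-0.001, 0.664, 0.747, -0.001]
force: [-6.8, -2.3, 3.1]
grip_width: 0.289
grip_force: 59.9
[ 619.5 -101.5   43.1] [-0.   0.7  0.7 -0. ]
big_spacer_mid [273. 274.] 0.87 [ 618.6 -101.3   40. ] tool [ 0.4 -0.9  3.1]
top [ 197  289  157   69 5452] [274.5 321. ] [618.8 -97.9  80. ] tool [  3.7  -0.5 -36.9] [156. 150. 157.]
```

View pics/w5.png

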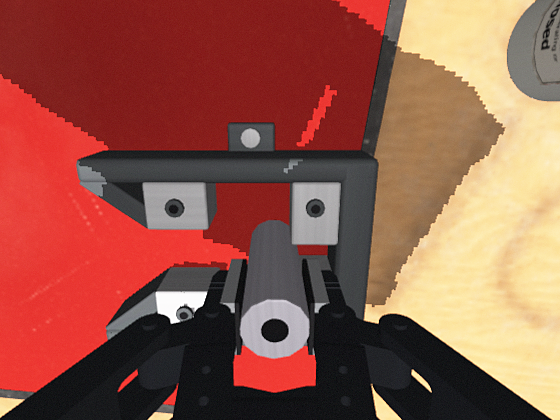

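Contact with the no-go jaws: about 7 N back along the push at x≈619, plus a little sideways. I'll ease 1 mm to −y, press slightly more to centre it, then lower.

```bash
python3 -m jog '[{"tx":-1,"ty":0.5,"tz":0,"ax":0,"ay":0,"az":0,"jaw":1},{"tx":0,"ty":1,"tz":0,"ax":0,"ay":0,"az":0,"jaw":1},{"tx":0,"ty":0,"tz":0,"ax":0,"ay":0,"az":0,"jaw":1}]';python3 -m jog '[{"tx":0,"ty":0.5,"tz":0.5,"ax":0,"ay":0,"az":0,"jaw":1},{"tx":0,"ty":0,"tz":0.5,"ax":0,"ay":0,"az":0,"jaw":1},{"tx":0,"ty":0,"tz":0,"ax":0,"ay":0,"az":0,"jaw":1}]'
python3 -c "
from h import *
print(sense()['wrist_torque'],sense()['ee_rot'])"
```

```text
time_s: 12.08
eef_pos: [620.0, -101.9, 43.0]
ee_rot: [-0.003, 0.664, 0.747, -0.002]
force: [-14.3, 0.1, 8.1]
grip_width: 0.288
grip_force: 60.6
time_s: 12.45
eef_pos: [620.2, -101.9, 42.7]
ee_rot: [-0.003, 0.664, 0.747, -0.002]
force: [-18.6, 1.3, 13.1]
grip_width: 0.29
grip_force: 61.4
[ 0.02296568  3.57321084 -0.02208036] [-0.00331283  0.66435054  0.74741042 -0.00224722]
```

```bash
python3 -m jog '[{"tx":0,"ty":-1.5,"tz":-0.5,"ax":0,"ay":0,"az":0,"jaw":1},{"tx":0,"ty":0,"tz":0,"ax":0,"ay":0,"az":0,"jaw":1}]' 20;python3 -m jog '[{"tx":0,"ty":0,"tz":0,"ax":0,"ay":0,"az":0,"jaw":0.1},{"tx":0,"ty":0,"tz":0,"ax":0,"ay":0,"az":0,"jaw":0},{"tx":0,"ty":0,"tz":0,"ax":0,"ay":0,"az":0,"jaw":-0.2},{"tx":0,"ty":0,"tz":0,"ax":0,"ay":0,"az":0,"jaw":-0.4},{"tx":0,"ty":0,"tz":0,"ax":0,"ay":0,"az":0,"jaw":-0.4}]'
python3 -m jog '[{"tx":0,"ty":0,"tz":-10,"ax":0,"ay":0,"az":0,"jaw":-0.4},{"tx":0,"ty":0,"tz":-30,"ax":0,"ay":0,"az":0,"jaw":-0.4},{"tx":0,"ty":0,"tz":-50,"ax":0,"ay":0,"az":0,"jaw":-0.4},{"tx":0,"ty":0,"tz":-50,"ax":0,"ay":0,"az":0,"jaw":-0.4},{"tx":0,"ty":0,"tz":0,"ax":0,"ay":0,"az":0,"jaw":-0.4}]'
python3 look.py w6.png
python3 - <<'E'
from h import *
c=capture("side");save(c,"side2.png")
cv2.imwrite("pics/s2d.png",cv2.resize(c["color"][100:340,200:440,::-1],(600,600),interpolation=cv2.INTER_CUBIC))
E
```

```text
time_s: 12.7
eef_pos: [619.8, -101.9, 42.8]
ee_rot: [-0.002, 0.664, 0.747, -0.001]
force: [-10.4, 0.6, 6.0]
grip_width: 0.288
grip_force: 60.2
time_s: 13.32
eef_pos: [621.5, -102.3, 42.8]
ee_rot: [0.0, 0.665, 0.747, 0.0]
force: [-0.4, -0.5, 0.3]
grip_width: 0.704
grip_force: 0.0
time_s: 13.95
eef_pos: [623.0, -102.8, 187.9]
ee_rot: [0.004, 0.664, 0.747, 0.002]
force: [-0.4, 0.7, -0.8]
grip_width: 0.701
grip_force: 0.0
[ 623.  -102.8  187.9] [0.  0.7 0.7 0. ]
big_spacer_mid [270. 188.] 0.92 [ 619.6 -101.3   40. ] tool [  2.4  -4.4 147.9]
top [435   8  50  84 887] [449.5  54.8] [725.8  13.3  80. ] tool [103.7 114.8 108.4] [117. 116. 109.]
top [250 183  35  35 905] [267.2 200.2] [ 617.8 -100.    80. ] tool [  3.8  -5.7 107.9] [134. 130. 138.]
```

View pics/w6.png

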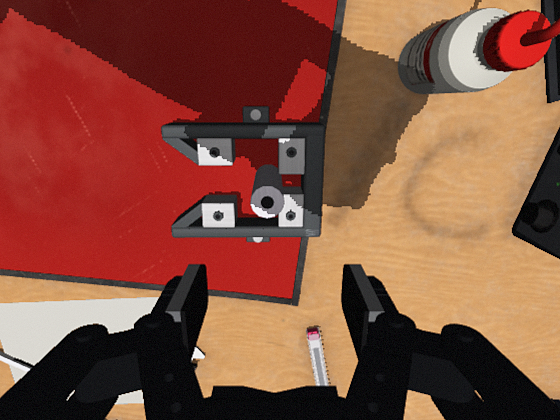

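View pics/s2d.png

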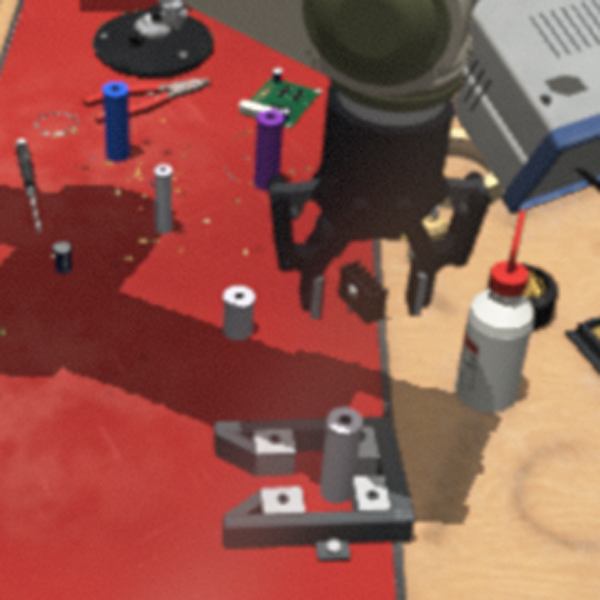

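The post stands upright at the no-go jaws, its top at (267,200), with the other posts where they were. A quick measurement of its seat relative to the no-go screws.

```bash
python3 - <<'E'
from h import *
np.set_printoptions(precision=1,suppress=True)
s=sense();c=capture("wrist");T=c2w(c,s)
S=[pt(c,T,u,z=31)[:2] for u in((214,153),(218.5,215.5),(291,153),(291,216))]
g0=(S[0]+S[1])/2;g1=(S[2]+S[3])/2;print(S,g0,g1)
y=np.arctan2(*( (S[1]-S[0])*[1,-1])); print(np.degrees(y),np.degrees(np.arctan2(*(g1-g0)[::-1])))
d=(g1-g0)/np.linalg.norm(g1-g0)
g=cv2.cvtColor(c["color"],cv2.COLOR_RGB2GRAY)
for uv in((267.2,201),):
    p=pt(c,T,uv,z=80)[:2]; print(p,"gauge x",(p-g0)@d-25,"from nogo",(p-g1)@d+41,"y",np.cross(d,p-g0))
cv2.imwrite("pics/z.png",cv2.resize(c["color"][90:250,150:340,::-1],(712,600),interpolation=cv2.INTER_CUBIC))
E
```

```text
[array([566.5, -76.3]), array([ 574. , -131.2]), array([630.4, -68.8]), array([ 637.8, -124.2])] [ 570.3 -103.8] [634.1 -96.5]
7.77314008179006 6.520647079480117
[614.6 -97.6] gauge x 19.74517688851448 from nogo 21.516312863263593 y 1.0521583962830041<stdin>:10: DeprecationWarning: Arrays of 2-dimensional vectors are deprecated. Use arrays of 3-dimensional vectors instead. (deprecated in NumPy 2.0)
```

View pics/z.png

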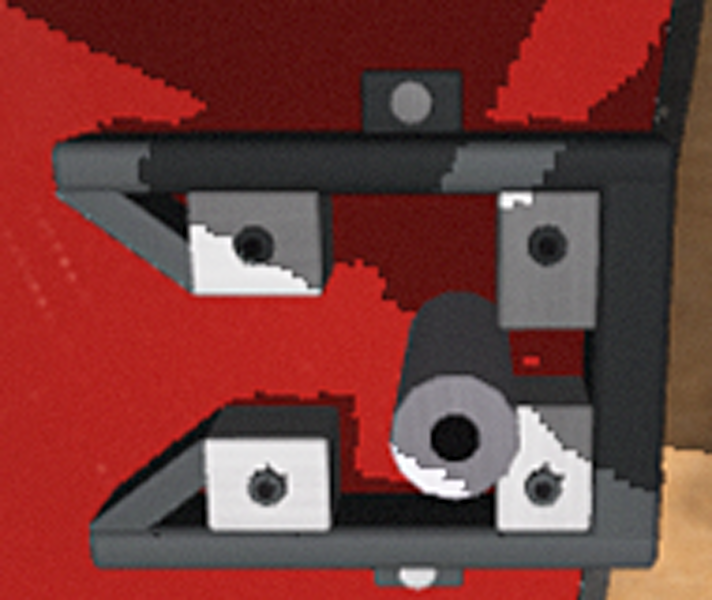

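The close view shows the post standing centred against both no-go jaws, with its axis at gauge x between 20 and 21.5 mm. That matches the expected 21.

```bash
python3 -c "
from rig import finish_job
print(finish_job())"
```

```text
the job is handed in; nothing more can be done
None
```

The big spacer went through the go gap and was stopped by the no-go jaws; it stands upright against them, the other two posts are where they were, and the job is handed in at about 14 s.

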